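Close an aquarium filter on its new cartridge and hold the cap home for the clip

ROBOT

A 6-joint arm with a two-finger parallel gripper is mounted at the origin on a cart in front of the work surface, level with it; the furniture and walls round the work are solid. World frame = base frame: x ahead of the robot, y to its left, z up, the work surface at z = 0. Lengths are in m, angles in rad, forces in N, time in s.
With the tool pointing down it reaches from about 0.35 to 0.725 m from the base axis. Payload 4.3 kg.
Tool frame: the origin (TCP) lies where the fingers leave the gripper's body, on its centre line; the fingertips stand 73 mm ahead of it and the grasp point (between the pads) lies 54 mm ahead of it; z points along the fingers, y is the line along which they close (so a half turn about z gives the same grasp; the last joint's range is limited). The gripper opens to 85 mm and grips with 20 to 120 N. Pads are 22 mm wide; open, the fingers measure 114 mm over their backs; the gripper's body (76 mm by 85 mm) begins 54 mm behind the grasp point. The pads swing forward as they close: fully open they stand 13 mm farther back than shut.
Start: joints at [-1.387, 0.377, 0.081, 1.274, 0, 1.46], TCP at [0.167, -0.55, 0.304] pointing down, gripper open.
Joint ranges: [-2.72, 2.72], [-0.84, 1.66], [-1.02, 1.22], [-1.77, 2.12], [-1.37, 1.28], [-3.14, 3.14]. Speed limits (rad/s): [2.57, 2.57, 3.14, 3.14, 3.14, 3.14].

INTERFACE

Orientations are given as a unit quaternion [x, y, z, w].
In Python, from bench import ctrl gives the robot as it stands.
- The arm moves only by the tool apply_moves, never from a script. Its argument "increments" is a list of rows, each a list of 7 numbers: the shift along the tool's x, y, z in units of 100 mm (1.0 is 100 mm), then the turn, a rotation vector about the tool's x, y, z in units of 180 degrees (1.0 is 180 degrees), then the closure, from -1 (fully open) to 1 (shut). In form: [[dx, dy, dz, rx, ry, rz, gripper], ...]. A call has 1 to 20 rows; each row shifts and turns the commanded pose from where the row before left it, along the tool's axes as they then stand; what a row does not reach is not made up. A row lasts 1/8 s, in which the tool goes at most 62.5 mm and 10.7 degrees, less where a joint would pass 70% of its speed; a pose out of reach is approached as far as the arm can. A call with a number of a shift or a turn outside -1 to 1 is refused whole. A call with a gripper value outside its range is refused whole. The fingers move at their own pace and stop on an object; the grip force is fixed at half the most. Time passes only in rows, so rows that do not move let the fingers close. It gives the time, the measured TCP pose, the force, the opening and the grip force at its end, in the units of the state.
- ctrl.read_state(): the state, without advancing time (a new reading comes with each control period).
- ctrl.grab_frame(name): name is "scene" or "top"; returns a dict with "color" (384x512x3 uint8, red, green, blue), "z_map" (384x512 float32, m along the optical axis (not along the pixel's ray), 0 where there is no reading), "fx", "fy", "cx", "cy" (pixels), "dist_coeffs" ([k1, k2, p1, p2, k3] as OpenCV has them; the pictures are not rectified), "origin" and "rotation" of the camera in the world. Camera axes: x right, y up, looking along -z (the intrinsics and any distortion apply to the point x, -y, -z); pixel columns grow to the right and rows downward; lengths in m; the calibration is good to about 2 mm. A picture is of the moment at which its call begins.
- ctrl.sign_off(): hands the job in; it is judged then, once.
Trained networks look in the newest picture that a camera, given by its name, has taken for a name from the list of things; names that differ only in an ending like _2 or _b are one class to them, and where a whole thing is asked for, a point or a joint stands for the part that bears it (a point fixed in the world has none). Each returns a list of dicts, best first, with "score" (0 to 1); they miss things now and then, are a little off and sometimes report something else, mostly with a low value. They report only what shows in the picture. A call takes as long as a camera call.
- ctrl.cut_out(target, camera): "region" (384x512 bool, what is visible of it) and "centre" ([column, row] in pixels, amid what is visible of it).
- ctrl.mark_of(target, camera): "centre" ([column, row] in pixels: a listed point, or the origin of a listed thing).
The state is a dict: "time": time; "q": joint angles; "qvel": joint speeds; "effort": joint torques, N m; "ee_pos": TCP position; "ee_rot": TCP orientation; "wrist_force": force on the tool from outside, world axes, zero at the start; "ft_torque": the same for the moment, N m; "opening": finger opening in m; "grip_force": force on a finger pad.
Only numpy, scipy, OpenCV 4.12 (cv2) and the standard library are available. Lean on these libraries where they do the work, as an engineer would, in place of code of your own. Each camera call takes 0.05 s, during which the arm holds its last target. There are 200 camera calls.

TASK

Drop the clean white filter cartridge flat and square into the pocket of the aquarium filter (the brown one is spent, leave it and the other things on the counter where they are). Then fit the cap: push it down through the two gaps in the collar, turn it a quarter turn clockwise against the spring until it stops under the collar, and press it flush on the rim. Finish while still holding the cap turned home and pressed down flush, so that I can slide the red clip on: do not let go.

Things in the scene. Friction and masses are not known exactly. Their poses are not given: they have to be found in the camera images.
- filter: Heavy aquarium canister filter, fixed on the counter: dark square body 130x130x78 mm, round grey collar (128 mm outside) on top, rim at z 110 mm. Origin: centre of its underside; z up, x to its back, where two hose barbs stick out 30 mm. All opens upward: collar, then cartridge pocket below, all centred on its z axis.
- collar (a point): Centre of the collar's rim, axes as the filter. Bore 111 mm; in it, 1 to 7 mm below the rim, a lip leaves an opening of 93 mm, with two entry gaps 24 mm wide at +x and -x (white mark on the rim at each). Below the lip the cap's lugs turn clockwise seen from above, 84 degrees to a stop; not anticlockwise. Two ears with a white line on the collar, near -y and +y, show where the cap's ears end up.
- pocket (a point): Centre of the pocket's floor (the sprung plate when up), 58 mm below the rim, axes as the filter. Pocket 74 mm along x by 48 mm along y; its walls rise 16 mm above this point, then slope outward by 6 mm a side over the next 10 mm. The cartridge's origin comes to rest here.
- spring_plate (a joint): Sprung floor plate of the pocket, 70x42 mm, slides straight down: 0 at the top, at most 0.016 m down, about 0.012 with a cartridge in and the cap flush on the rim. Spring 5.4 N at 0 and 0.45 N more per mm.
- new_cartridge: Clean cartridge, blue frame with white pleated filter: block 68 (x) x 42 (y) x 40 mm, on top a blue grip rib 40 long (x), 14 wide (y), z 40 to 66 mm. 0.11 to 0.18 kg. Origin: centre of its underside, z up. Stands on the 7.5 mm thick counter mat. Goes in either way round (half a turn).
- old_cartridge: Spent cartridge of the same shape and frame, but dark brown filter; stays where it is.
- cap: Light grey bayonet cap, 0.17 to 0.28 kg, on a hollow skirt (84 mm outside, 62 inside, 30 deep). Origin: centre of the skirt's lower edge, z up. Flange 124 mm wide, z 30 to 40 mm; on it a green grip bar 64 long (x), 16 wide (y), z 38 to 66 mm. At +x and -x two lugs on the skirt (102 mm over both, 14 wide, z 12 to 19) and two ears on the flange (150 mm over both). Fits either way round.
- cap_flange (a point): Centre of the flange's underside, 30 mm above the cap's origin, axes as the cap. Its height above collar: 12 mm when the skirt meets the seated cartridge and the spring begins; under 4 mm the lugs pass below the lip and can turn; 0 is flush on the rim. Pushing it flush takes up to 9 N. Let go when locked, it springs up to 4 mm.
- clip: Red U-shaped retaining clip, 38x22x19 mm, lying on the counter; stays there.
- stapler: Dark stapler 147x40x42 mm on the counter to the right; stays there.

How it is judged:
By the outcome, as a careful person would: the job done as asked, in the order asked, and still so for the second after the job is handed in, while the arm keeps its last pose, push and grip.
It also fails if it takes over 61 s, if anything falls off the work surface, if the arm or the gripper's body presses on something with over 40 N, if the wrist force passes 120 N, or if a joint passes its speed limit or range.

## Working session

There is one attempt and no reset: what is moved stays moved. The work goes in short steps, Python scripts to look and compute and a tool call to move; the robot and the scene stay as the last step left them, time stands still between calls to the robot, and variables do not carry over. Pictures are saved under pics/ and viewed, at most 10 in all, crops included, and the job is handed in when it is done.

Besides the shell and the picture viewer there is one more tool, called after "Call:" as name([rows], argument=value, ...), one row to a line, values as JSON. apply_moves: Moves the arm, as the interface text tells. Its arguments: {"type":"object","properties":{"increments":{"type":"array","items":{"type":"array","items":{"type":"number","minimum":-1,"maximum":1}}}},"required":["increments"]}

```bash
ls; mkdir -p pics; python3 - <<'E'
from bench import ctrl
import cv2,numpy as np
s=ctrl.read_state();print(s)
ims=[]
for n in("scene","top"):
    f=ctrl.grab_frame(n)
    print(n,f["fx"],f["fy"],f["cx"],f["cy"],f["dist_coeffs"],f["origin"],np.round(f["rotation"],4).tolist())
    ims.append(f["color"])
    np.savez(f"f_{n}.npz",**f)
    for t in("filter","collar","pocket","new_cartridge","old_cartridge","cap","cap_flange","clip","stapler"):
        try:
            m=ctrl.mark_of(t,n); print(t,[(np.round(d["centre"],1).tolist(),round(d["score"],2)) for d in m[:3]])
        except Exception as e: print(t,e)
for n,i in zip("st",ims): cv2.imwrite(f"pics/{n}0.png",cv2.resize(i[...,::-1],(800,600)))
E
```

```text
pics
{'time': 0.0, 'q': array([-1.38726773e+00,  3.78075036e-01,  7.96719511e-02,  1.27439730e+00,
       -6.84140190e-06,  1.46047136e+00]), 'qvel': array([-0.00022244,  0.00199423, -0.0003038 , -0.00025075, -0.00118971,
        0.001657  ]), 'effort': array([ 5.27740394e-04, -4.63610101e+01,  2.69870621e+01,  2.09687190e-02,
        6.00575572e-05, -5.09264439e-06]), 'ee_pos': array([ 0.16644531, -0.54987185,  0.30297172]), 'ee_rot': array([ 9.89225167e-01,  1.46398652e-01, -4.00862591e-05, -1.00123168e-03]), 'wrist_force': array([-0.16243314, -0.21920848,  0.19657937]), 'ft_torque': array([ 0.0322136 ,  0.00786298, -0.01963077]), 'grip_force': 0.0, 'opening': 0.08512438351566655}
scene 447.3198755673594 447.3198755673594 252.10147106749878 187.99630314696157 [-0.14772846  0.          0.          0.          0.        ] [-0.37937491  0.56986357  0.81587064] [-0.2215, 0.4266, 0.7704, -0.4189]
filter []
collar [([246.4, 175.8], 0.97), ([162.7, 234.5], 0.68)]
pocket [([248.1, 189.2], 0.68)]
new_cartridge [([161.3, 235.5], 0.92)]
old_cartridge [([177.2, 277.6], 0.6)]
cap []
cap_flange [([335.7, 202.7], 0.37)]
clip [([261.8, 241.8], 0.67)]
stapler [([297.5, 168.4], 0.71)]
top 434.19953856691865 434.19953856691865 252.90307493288853 190.6856445002408 [0.01096062 0.         0.         0.         0.        ] [ 0.39788265 -0.06368854  1.17016572] [0.0462, -0.0495, -0.7009, 0.71]
filter [([262.0, 170.8], 0.89)]
collar [([258.1, 159.2], 0.77)]
pocket [([257.8, 166.3], 0.84), ([133.0, 241.6], 0.65)]
new_cartridge [([142.9, 177.7], 0.84)]
old_cartridge [([129.5, 242.8], 0.87)]
cap [([337.9, 239.6], 0.9), ([341.0, 241.1], 0.27)]
cap_flange []
clip [([232.9, 239.3], 0.67)]
stapler [([361.4, 148.3], 0.97)]
```

View pics/s0.png

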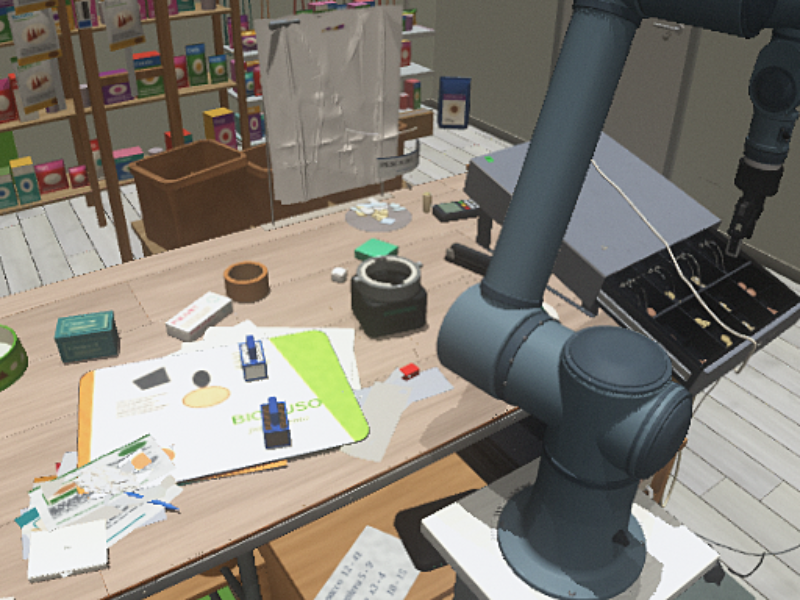

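View pics/t0.png

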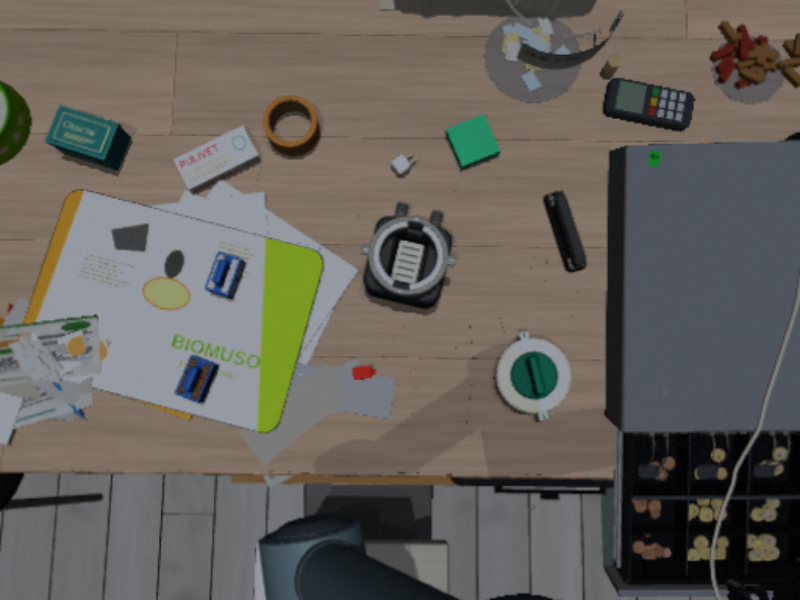

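The top view shows the new cartridge at about (226,275), the filter at (408,255), the cap at (534,375) and the spent cartridge at (197,380), all in 800x600 pixels. Next I measure with the depth clouds.

```bash
cat > h.py <<'E'
import numpy as np,cv2
from scipy.spatial.transform import Rotation as R
def cloud(f):
    K=np.array([[f["fx"],0,f["cx"]],[0,f["fy"],f["cy"]],[0,0,1]],float)
    z=f["z_map"];v,u=np.mgrid[:384,:512]
    p=cv2.undistortPoints(np.stack([u,v],-1).reshape(-1,1,2).astype(float),K,np.array(f["dist_coeffs"],float)).reshape(384,512,2)
    P=np.stack([p[...,0]*z,-p[...,1]*z,-z],-1)
    P=P@R.from_quat(f["rotation"]).as_matrix().T+f["origin"]
    P[z==0]=np.nan
    return P
def proj(f,X):
    K=np.array([[f["fx"],0,f["cx"]],[0,f["fy"],f["cy"]],[0,0,1]],float)
    c=(np.atleast_2d(X)-f["origin"])@R.from_quat(f["rotation"]).as_matrix()
    c=c*[1,-1,-1]
    return cv2.projectPoints(c,np.zeros(3),np.zeros(3),K,np.array(f["dist_coeffs"],float))[0].reshape(-1,2)
def sel(P,c,r,z0,z1):
    return (np.hypot(P[...,0]-c[0],P[...,1]-c[1])<r)&(P[...,2]>z0)&(P[...,2]<z1)
def circ(q):
    A=np.c_[2*q,np.ones(len(q))];s=np.linalg.lstsq(A,(q**2).sum(1),rcond=None)[0]
    return s[:2],np.sqrt(s[2]+s[:2]@s[:2])
def rect(q):
    (c,wh,a)=cv2.minAreaRect((q*1000).astype(np.float32)); 
    if wh[0]<wh[1]: wh=wh[::-1];a+=90
    return np.round(c,1),np.round(wh,1),round((a+90)%180-90,1)
E
python3 - <<'E'
from h import *
for n in("top","scene"):
    f=dict(np.load(f"f_{n}.npz"));P=cloud(f);z=P[...,2];print(n)
    T=dict(np.load("f_top.npz"));Pt=cloud(T)
    c=Pt[176,145,:2];cc=Pt[240,342,:2];cf=Pt[163,261,:2]
    print("pix pts",Pt[176,145],Pt[240,342],Pt[163,261], "table z",np.nanmedian(Pt[300:302,200:300,2]),np.nanmedian(Pt[190:200,210:220,2]))
    for nm,ce,r,a,b in(("rib",c,.06,.06,.09),("blk",c,.06,.030,.056),("bar",cc,.06,.055,.08),("flange",cc,.09,.03,.05),("rim",cf,.09,.1,.12),("body",cf,.11,.06,.085),("bodyall",cf,.13,.03,.13)):
        m=sel(P,ce,r,a,b);q=P[m]
        if len(q)<8: print(nm,len(q));continue
        print(nm,len(q),"zmed",np.round(np.median(q[:,2]),4),"mean",np.round(q[:,:2].mean(0),4),"rect",rect(q[:,:2]),"std z",q[:,2].std().round(4))
i=cv2.imread;f=dict(np.load("f_top.npz"))["color"][...,::-1]
a=cv2.resize(f[125:205,220:300],(400,400),interpolation=cv2.INTER_CUBIC);b=cv2.resize(f[200:280,302:382],(400,400),interpolation=cv2.INTER_CUBIC)
cv2.imwrite("pics/crop.png",np.hstack([a,b]))
E
```

```text
top
pix pts [0.58567714 0.21443897 0.04927664] [ 0.42556385 -0.29459514  0.06639487] [ 0.62354944 -0.08814223  0.05361307] table z 0.0004940649343130321 0.0033694719489466562
rib 104 zmed 0.0725 mean [0.5885 0.2215] rect (array([589.3, 222.7]), array([40.2, 15.1]), -19.0) std z 0.0037
blk 328 zmed 0.0471 mean [0.5876 0.2201] rect (array([589.7, 223. ]), array([68.3, 42.9]), -16.5) std z 0.0038
bar 169 zmed 0.0655 mean [ 0.4271 -0.2966] rect (array([ 427.5, -297.5]), array([63.3, 17.5]), 13.9) std z 0.0028
flange 1714 zmed 0.039 mean [ 0.4265 -0.2966] rect (array([ 426.8, -297.8]), array([126.4, 124.7]), 58.0) std z 0.0027
rim 988 zmed 0.1097 mean [ 0.6125 -0.0856] rect (array([612.7, -85.5]), array([126.8, 126.4]), -43.8) std z 0.0022
body 1106 zmed 0.0768 mean [ 0.6135 -0.0868] rect (array([627. , -88.8]), array([160.6, 129.5]), -12.3) std z 0.0054
bodyall 2751 zmed 0.0785 mean [ 0.6134 -0.086 ] rect (array([627. , -88.9]), array([161.4, 149.8]), -13.1) std z 0.0225
scene
pix pts [0.58567714 0.21443897 0.04927664] [ 0.42556385 -0.29459514  0.06639487] [ 0.62354944 -0.08814223  0.05361307] table z 0.0004940649343130321 0.0033694719489466562
rib 64 zmed 0.0741 mean [0.5847 0.226 ] rect (array([588.8, 224.6]), array([41.1, 14.1]), -17.1) std z 0.0046
blk 247 zmed 0.048 mean [0.5799 0.2277] rect (array([591.2, 223.8]), array([71.7, 42.6]), -17.3) std z 0.0056
bar 2
flange 57 zmed 0.0401 mean [ 0.4127 -0.3458] rect (array([ 413.5, -348.6]), array([57.7, 22.3]), -16.1) std z 0.0019
rim 511 zmed 0.1095 mean [ 0.605 -0.081] rect (array([611.6, -85.6]), array([128.6, 126.3]), -65.6) std z 0.0035
body 621 zmed 0.077 mean [ 0.5939 -0.0772] rect (array([609.1, -83.6]), array([130.1, 128.1]), 77.5) std z 0.0067
bodyall 1791 zmed 0.0811 mean [ 0.5925 -0.0741] rect (array([611. , -85.3]), array([148.7, 134.2]), 76.0) std z 0.0239
```

View pics/crop.png

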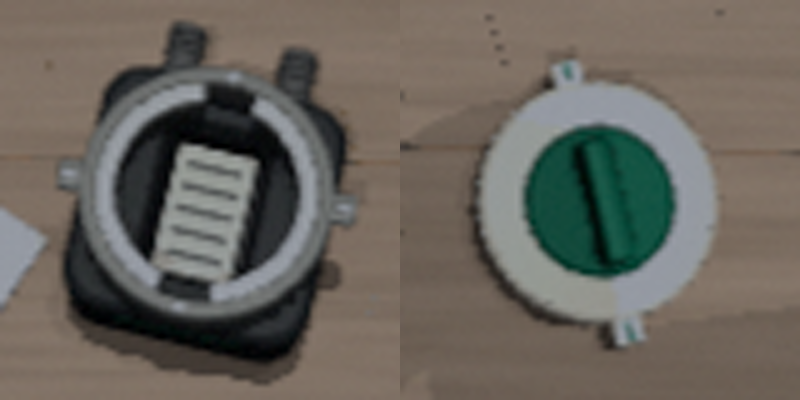

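The crop shows the filter with its gaps at (232,92) and (185,290), giving a yaw of about -12.8°. The cap's ears are at (567,72) and (628,332), giving a yaw of about +13.9°. Both agree with the depth rectangles.

- **Collar:** centre (0.612, -0.0855).
- **Cartridge:** (0.589, 0.223), yaw -17.2°.
- **Cap:** (0.427, -0.2973).

I start by turning the tool to azimuth 163° and looking at the state.

```bash
cat >> h.py <<'E'
def goto(s,pos,az):
    "tool-frame shift (units of 100mm, before turning) and turn (units of 180deg) to reach pos, azimuth az of tool x"
    r=R.from_quat(s["ee_rot"]);M=r.as_matrix();a=np.degrees(np.arctan2(M[1,0],M[0,0]))
    da=-((az-a+180)%360-180)
    d=M.T@(np.array(pos)-s["ee_pos"])*10
    tilt=r.inv()*R.from_euler('z',az,degrees=True)*R.from_euler('x',180,degrees=True)
    print("pos",s["ee_pos"].round(4),"az",a.round(2),"shift",d.round(3),"turn",round(da/180,4),"full rotvec/180",(tilt.as_rotvec()/np.pi).round(4),"F",s["wrist_force"].round(1),"open",round(s["opening"],4),"grip",s["grip_force"],"t",round(s["time"],2))
E
python3 -c "
from h import *
from bench import ctrl
s=ctrl.read_state();goto(s,[.589,.223,.30],162.8)"
```

```text
pos [ 0.1665 -0.5504  0.304 ] az 16.83 shift [ 6.284 -6.179  0.038] turn -0.8109 full rotvec/180 [ 0.000e+00  1.000e-04 -8.109e-01] F [0.8 0.2 0.3] open 0.0852 grip 0.0 t 1.0
```

Call:
apply_moves([
  [0, 0, 0, 0, 0, -0.054, -1],
  [0, 0, 0, 0, 0, -0.054, -1],
  [0, 0, 0, 0, 0, -0.054, -1],
  [0, 0, 0, 0, 0, -0.054, -1],
  [0, 0, 0, 0, 0, -0.054, -1],
  [0, 0, 0, 0, 0, -0.054, -1],
  [0, 0, 0, 0, 0, -0.054, -1],
  [0, 0, 0, 0, 0, -0.054, -1],
  [0, 0, 0, 0, 0, -0.054, -1],
  [0, 0, 0, 0, 0, -0.054, -1],
  [0, 0, 0, 0, 0, -0.054, -1],
  [0, 0, 0, 0, 0, -0.054, -1],
  [0, 0, 0, 0, 0, -0.054, -1],
  [0, 0, 0, 0, 0, -0.054, -1],
  [0, 0, 0, 0, 0, -0.054, -1],
])

```text
time: 2.88
ee_pos: [0.1665, -0.5504, 0.3039]
ee_rot: [0.148, 0.989, -0.0, 0.0]
wrist_force: [-0.1, 0.3, 1.3]
opening: 0.0856
grip_force: 0.0
```

```bash
python3 -c "
from h import *
from bench import ctrl
s=ctrl.read_state();goto(s,[.589,.223,.26],162.8);print(s['q'])"
```

```text
pos [ 0.1665 -0.5504  0.3039] az 162.95 shift [-1.772  8.633  0.439] turn 0.0008 full rotvec/180 [-0.      0.      0.0008] F [-0.1  0.3  1.3] open 0.0856 grip 0.0 t 2.88
[-1.38732056e+00  3.77293581e-01  8.09740628e-02  1.27436774e+00
  4.30762181e-05 -1.08977381e+00]
```

Call:
apply_moves([
  [-0.098, 0.48, 0.024, 0, 0, 0, -1],
  [-0.098, 0.48, 0.024, 0, 0, 0, -1],
  [-0.098, 0.48, 0.024, 0, 0, 0, -1],
  [-0.098, 0.48, 0.024, 0, 0, 0, -1],
  [-0.098, 0.48, 0.024, 0, 0, 0, -1],
  [-0.098, 0.48, 0.024, 0, 0, 0, -1],
  [-0.098, 0.48, 0.024, 0, 0, 0, -1],
  [-0.098, 0.48, 0.024, 0, 0, 0, -1],
  [-0.098, 0.48, 0.024, 0, 0, 0, -1],
  [-0.098, 0.48, 0.024, 0, 0, 0, -1],
  [-0.098, 0.48, 0.024, 0, 0, 0, -1],
  [-0.098, 0.48, 0.024, 0, 0, 0, -1],
  [-0.098, 0.48, 0.024, 0, 0, 0, -1],
  [-0.098, 0.48, 0.024, 0, 0, 0, -1],
  [-0.098, 0.48, 0.024, 0, 0, 0, -1],
  [-0.098, 0.48, 0.024, 0, 0, 0, -1],
  [-0.098, 0.48, 0.024, 0, 0, 0, -1],
  [-0.098, 0.48, 0.024, 0, 0, 0, -1],
  [0, 0, 0, 0, 0, 0, -1],
])

```text
time: 5.25
ee_pos: [0.5936, 0.2243, 0.2594]
ee_rot: [0.149, 0.989, 0.0, -0.0]
wrist_force: [0.8, 0.3, 0.8]
opening: 0.0856
grip_force: 0.0
```

```bash
python3 -c "
from h import *
from bench import ctrl
s=ctrl.read_state();goto(s,[.589,.2232,.125],162.8);print(s['q'])"
```

```text
pos [0.5936 0.2243 0.2594] az 162.85 shift [ 0.04  -0.024  1.344] turn 0.0003 full rotvec/180 [ 0.0001 -0.0001  0.0003] F [0.8 0.3 0.8] open 0.0856 grip 0.0 t 5.25
[2.61249545e-01 5.15147203e-01 1.80358223e-01 1.23619424e+00
 3.56194503e-04 5.60616093e-01]
```

Call:
apply_moves([
  [0, 0, 0.35, 0, 0, 0, -1],
  [0, 0, 0.35, 0, 0, 0, -1],
  [0, 0, 0.1, 0, 0, 0, -1],
  [0, 0, 0, 0, 0, 0, -1],
  [0, 0, 0, 0, 0, 0, -1],
])

```text
time: 5.88
ee_pos: [0.5937, 0.2215, 0.1825]
ee_rot: [0.151, 0.989, 0.001, 0.001]
wrist_force: [-0.1, -0.4, 0.1]
opening: 0.0855
grip_force: 0.0
```

```bash
python3 -c "
from h import *
from bench import ctrl
s=ctrl.read_state();goto(s,[.589,.2232,.125],162.8);print(s['qvel'])"
```

```text
pos [0.5937 0.2215 0.1825] az 162.61 shift [0.051 0.001 0.575] turn -0.001 full rotvec/180 [ 0.0004  0.0008 -0.001 ] F [-0.1 -0.4  0.1] open 0.0855 grip 0.0 t 5.88
[ 0.00242023 -0.00334665  0.00832537 -0.00352916  0.00016281 -0.00038164]
```

Call:
apply_moves([
  [0.05, 0, 0.2, 0, 0, 0, -1],
  [0, 0, 0.2, 0, 0, 0, -1],
  [0, 0, 0.17, 0, 0, 0, -1],
  [0, 0, 0, 0, 0, 0, -1],
  [0, 0, 0, 0, 0, 0, -1],
])

```text
time: 6.5
ee_pos: [0.5886, 0.2232, 0.1246]
ee_rot: [0.151, 0.989, 0.0, 0.001]
wrist_force: [0.6, 0.2, 0.8]
opening: 0.0849
grip_force: 0.0
```

```bash
python3 - <<'E'
from h import *
from bench import ctrl
s=ctrl.read_state();goto(s,[.589,.2232,.125],162.8)
a=ctrl.grab_frame("scene")["color"][...,::-1];b=ctrl.grab_frame("top")["color"][...,::-1]
k=lambda i:cv2.resize(i,(400,400),interpolation=cv2.INTER_CUBIC)
cv2.imwrite("pics/c1.png",np.hstack([k(a[170:290,100:220]),k(b[120:240,90:210])]))
E
```

```text
pos [0.5886 0.2232 0.1246] az 162.63 shift [-0.003  0.002 -0.004] turn -0.0009 full rotvec/180 [ 0.0002  0.0004 -0.0009] F [0.6 0.2 0.8] open 0.0849 grip 0.0 t 6.5
```

View pics/c1.png

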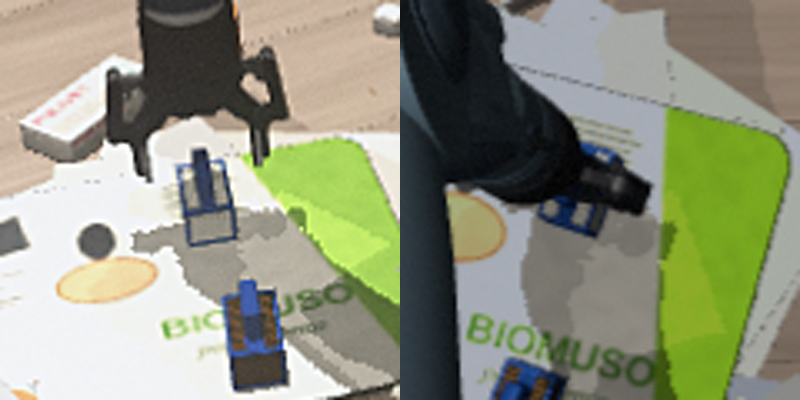

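The open fingers straddle the white cartridge, with its rib at about (200,170) in the left crop, centred between the pads. I close on it.

Call:
apply_moves([
  [0, 0, 0, 0, 0, 0, 0.3],
  [0, 0, 0, 0, 0, 0, 0.5],
  [0, 0, 0, 0, 0, 0, 1],
  [0, 0, 0, 0, 0, 0, 1],
  [0, 0, 0, 0, 0, 0, 1],
  [0, 0, 0, 0, 0, 0, 1],
])

```text
time: 7.35
ee_pos: [0.588, 0.2231, 0.1237]
ee_rot: [0.151, 0.989, 0.0, 0.0]
wrist_force: [0.4, 1.0, 0.2]
opening: 0.0125
grip_force: 61.2
```

```bash
python3 -c "
from h import *
from bench import ctrl
s=ctrl.read_state();goto(s,[.589,.2232,.27],167.2)"
```

```text
pos [0.588  0.2231 0.1237] az 162.63 shift [-0.009  0.004 -1.463] turn -0.0254 full rotvec/180 [ 0.      0.     -0.0254] F [0.4 1.  0.2] open 0.0125 grip 61.20544195175171 t 7.35
```

Call:
apply_moves([
  [0, 0, -0.1, 0, 0, 0, 1],
  [0, 0, -0.35, 0, 0, 0, 1],
  [0, 0, -0.4, 0, 0, 0, 1],
  [0, 0, -0.4, 0, 0, -0.012, 1],
  [0, 0, -0.2, 0, 0, -0.013, 1],
  [0, 0, 0, 0, 0, 0, 1],
])

```text
time: 8.1
ee_pos: [0.589, 0.2233, 0.2711]
ee_rot: [0.112, 0.994, 0.001, 0.002]
wrist_force: [-0.4, -0.2, -1.9]
opening: 0.013
grip_force: 61.0
```

```bash
python3 - <<'E'
from h import *
from bench import ctrl
s=ctrl.read_state();goto(s,[.612,-.0855,.27],167.2)
f=ctrl.grab_frame("scene");P=cloud(f);c=s["ee_pos"]
# below the tips: block of cartridge
m=sel(P,c[:2],.06,c[2]-.125,c[2]-.078);q=P[m];print(len(q),q[:,2].min(),rect(q[:,:2]))
f=ctrl.grab_frame("top");P=cloud(f)
m=sel(P,c[:2],.06,c[2]-.125,c[2]-.070);q=P[m];print(len(q),rect(q[:,:2]) if len(q)>5 else '')
E
```

```text
pos [0.589  0.2233 0.2711] az 167.11 shift [-0.913 -2.959  0.009] turn -0.0005 full rotvec/180 [ 0.0006  0.0013 -0.0005] F [-0.4 -0.2 -1.9] open 0.013 grip 60.98076939582825 t 8.1
220 0.15632319717691823 (array([589.8, 224.5]), array([66.5, 42.4]), -12.2)
308 (array([589.7, 221.6]), array([68.3, 42.4]), -13.4)
```

Call:
apply_moves([
  [-0.13, -0.423, 0, 0, 0, 0, 1],
  [-0.13, -0.423, 0, 0, 0, 0, 1],
  [-0.13, -0.423, 0, 0, 0, 0, 1],
  [-0.13, -0.423, 0, 0, 0, 0, 1],
  [-0.13, -0.423, 0, 0, 0, 0, 1],
  [-0.13, -0.423, 0, 0, 0, 0, 1],
  [-0.13, -0.423, 0, 0, 0, 0, 1],
  [0, 0, 0, 0, 0, 0, 1],
  [0, 0, 0, 0, 0, 0, 1],
])

```text
time: 9.32
ee_pos: [0.61, -0.0855, 0.2672]
ee_rot: [0.112, 0.994, 0.0, -0.001]
wrist_force: [1.1, 0.6, -1.0]
opening: 0.0127
grip_force: 60.9
```

```bash
python3 - <<'E'
from h import *
from bench import ctrl
s=ctrl.read_state();goto(s,[.6115,-.0855,.17],167.2)
E
```

```text
pos [ 0.61   -0.0855  0.2672] az 167.1 shift [-0.017  0.003  0.972] turn -0.0006 full rotvec/180 [ 0.0002 -0.0009 -0.0006] F [ 1.1  0.6 -1. ] open 0.0127 grip 60.94898700714111 t 9.32
```

Call:
apply_moves([
  [-0.015, 0, 0.16, 0, 0, 0, 1],
  [0, 0, 0.16, 0, 0, 0, 1],
  [0, 0, 0, 0, 0, 0, 1],
])

```text
time: 9.7
ee_pos: [0.6108, -0.0847, 0.234]
ee_rot: [0.111, 0.994, 0.0, -0.002]
wrist_force: [0.1, -0.4, -1.8]
opening: 0.0124
grip_force: 60.9
```

```bash
python3 - <<'E'
from h import *
from bench import ctrl
s=ctrl.read_state();goto(s,[.6115,-.0855,.17],167.2)
c=s["ee_pos"]
for n in("scene","top"):
    f=ctrl.grab_frame(n);P=cloud(f)
    m=sel(P,c[:2],.06,.122,c[2]-.070);q=P[m];print(n,len(q),rect(q[:,:2]))
    m=sel(P,c[:2],.09,.1,.118);q=P[m];print(n,"rim",len(q),rect(q[:,:2]))
a=f
E
```

```text
pos [ 0.6108 -0.0847  0.234 ] az 167.22 shift [-0.012 -0.006  0.64 ] turn 0.0001 full rotvec/180 [ 0.     -0.0015  0.0001] F [ 0.1 -0.4 -1.8] open 0.0124 grip 60.9414267539978 t 9.7
scene 300 (array([610.8, -84.9]), array([70.2, 43.5]), -12.3)
scene rim 375 (array([609.3, -77.7]), array([124.9, 113.8]), 53.8)
top 0 (array([0., 0.]), array([0., 0.]), 0.0)
top rim 41 (array([ 599.6, -152.2]), array([25.8, 14.2]), -8.5)
```

Call:
apply_moves([
  [-0.01, -0.005, 0.12, 0, 0, 0, 1],
  [0, 0, 0.12, 0, 0, 0, 1],
  [0, 0, 0.1, 0, 0, 0, 1],
  [0, 0, 0, 0, 0, 0, 1],
])

```text
time: 10.3
ee_pos: [0.6122, -0.0868, 0.2012]
ee_rot: [0.112, 0.994, 0.0, -0.001]
wrist_force: [0.5, 0.7, -1.2]
opening: 0.0129
grip_force: 60.9
```

```bash
python3 - <<'E'
from h import *
from bench import ctrl
s=ctrl.read_state();goto(s,[.6115,-.0855,.169],167.2)
E
```

```text
pos [ 0.6122 -0.0868  0.2012] az 167.13 shift [0.009 0.011 0.322] turn -0.0004 full rotvec/180 [-0.     -0.0009 -0.0004] F [ 0.5  0.7 -1.2] open 0.0129 grip 60.932936668395996 t 10.3
```

Call:
apply_moves([
  [0.005, 0.01, 0.08, 0, 0, 0, 1],
  [0, 0, 0.08, 0, 0, 0, 1],
  [0, 0, 0.08, 0, 0, 0, 1],
  [0, 0, 0.06, 0, 0, 0, 1],
  [0, 0, 0, 0, 0, 0, 1],
])

```text
time: 10.92
ee_pos: [0.6124, -0.0857, 0.1719]
ee_rot: [0.112, 0.994, 0.0, -0.001]
wrist_force: [0.2, -0.6, -1.8]
opening: 0.0128
grip_force: 60.9
```

```bash
python3 - <<'E'
from h import *
from bench import ctrl
s=ctrl.read_state();goto(s,[.6115,-.0855,.168],167.2)
E
```

```text
pos [ 0.6124 -0.0857  0.1719] az 167.13 shift [0.009 0.    0.039] turn -0.0004 full rotvec/180 [-0.     -0.0004 -0.0004] F [ 0.2 -0.6 -1.8] open 0.0128 grip 60.946784019470215 t 10.93
```

Call:
apply_moves([
  [0, 0, 0.025, 0, 0, 0, 1],
  [0, 0, 0.025, 0, 0, 0, 1],
  [0, 0, 0, 0, 0, 0, 1],
])

```text
time: 11.3
ee_pos: [0.6132, -0.0859, 0.1682]
ee_rot: [0.112, 0.994, -0.0, 0.0]
wrist_force: [0.7, 1.5, 0.1]
opening: 0.0128
grip_force: 61.0
```

Call:
apply_moves([
  [0, 0, 0, 0, 0, 0, 0.35],
  [0, 0, 0, 0, 0, 0, 0.35],
  [0, 0, 0, 0, 0, 0, 0.35],
  [0, 0, 0, 0, 0, 0, 0.35],
  [0, 0, -0.1, 0, 0, 0, 0.35],
  [0, 0, -0.2, 0, 0, 0, 0.35],
  [0, 0, -0.4, 0, 0, 0, 0.35],
  [0, 0, -0.4, 0, 0, 0, 0.35],
  [0, 0, 0, 0, 0, 0, -1],
])

```text
time: 12.42
ee_pos: [0.6149, -0.0863, 0.2826]
ee_rot: [0.112, 0.994, -0.001, 0.004]
wrist_force: [-0.6, 0.2, -0.2]
opening: 0.0445
grip_force: 0.0
```

```bash
python3 - <<'E'
from h import *
from bench import ctrl
s=ctrl.read_state();goto(s,[.427,-.2973,.25],193.9)
E
```

```text
pos [ 0.6149 -0.0863  0.2826] az 167.13 shift [ 1.365 -2.475  0.315] turn -0.1487 full rotvec/180 [-0.0007  0.0027 -0.1487] F [-0.6  0.2 -0.2] open 0.0445 grip 0.0 t 12.43
```

Call:
apply_moves([
  [0.195, -0.353, 0.03, 0, 0, 0, -1],
  [0.195, -0.353, 0.03, 0, 0, 0, -1],
  [0.195, -0.353, 0.03, 0, 0, 0, -1],
  [0.195, -0.353, 0.03, 0, 0, 0, -1],
  [0.195, -0.353, 0.03, 0, 0, 0, -1],
  [0.195, -0.353, 0.03, 0, 0, 0, -1],
  [0.195, -0.353, 0.03, 0, 0, 0, -1],
  [0, 0, 0.1, 0, 0, -0.0496, -1],
  [0, 0, 0, 0, 0, -0.0496, -1],
  [0, 0, 0, 0, 0, -0.0496, -1],
  [0, 0, 0, 0, 0, 0, -1],
])

```text
time: 13.8
ee_pos: [0.4244, -0.2961, 0.2463]
ee_rot: [-0.12, 0.993, 0.0, -0.0]
wrist_force: [0.2, 0.4, 0.6]
opening: 0.0858
grip_force: 0.0
```

```bash
python3 - <<'E'
from h import *
from bench import ctrl
s=ctrl.read_state();goto(s,[.427,-.2973,.117],193.9)
f=ctrl.grab_frame("scene");P=cloud(f);c=np.array([.6122,-.0855])
m=sel(P,c,.06,.085,.135)&~((np.hypot(P[...,0]-c[0],P[...,1]-c[1])>.044));q=P[m]
for a,b in((.085,.098),(.11,.13)):
    k=q[(q[:,2]>a)&(q[:,2]<b)];print(len(k),k[:,2].mean() if len(k) else '',np.percentile(k[:,2],95) if len(k) else '',rect(k[:,:2]) if len(k)>4 else '')
k=q[(q[:,2]>.086)&(q[:,2]<.097)]
A=np.c_[k[:,:2]-c,np.ones(len(k))];print("top plane",np.linalg.lstsq(A,k[:,2],rcond=None)[0])
f2=ctrl.grab_frame("top");P=cloud(f2)
m=sel(P,c,.044,.085,.135);q=P[m];
for a,b in((.085,.098),(.108,.13)):
    k=q[(q[:,2]>a)&(q[:,2]<b)];print('top',len(k),k[:,2].mean() if len(k) else '',rect(k[:,:2]) if len(k)>4 else '')
k=lambda i:cv2.resize(i[...,::-1],(400,400),interpolation=cv2.INTER_CUBIC)
cv2.imwrite("pics/c2.png",np.hstack([k(f["color"][135:215,205:285]),k(f2["color"][125:205,220:300])]))
E
```

```text
pos [ 0.4244 -0.2961  0.2463] az -166.19 shift [-0.023 -0.019  1.293] turn -0.0005 full rotvec/180 [ 0.0002 -0.0002 -0.0005] F [0.2 0.4 0.6] open 0.0858 grip 0.0 t 13.8
80 0.09384428141412272 0.09637920863069613 (array([617.2, -87.8]), array([63.7, 41.1]), -12.8)
44 0.1168606850498891 0.12127070368530223 (array([610.7, -89.1]), array([80.4, 20.5]), -10.9)
top plane [-0.01707874 -0.00113335  0.09412818]
top 341 0.09166669428857184 (array([614.6, -86.3]), array([68. , 41.7]), -13.1)
top 93 0.11770792463933763 (array([614.1, -86.6]), array([39.6, 13.6]), -13.0)
```

View pics/c2.png

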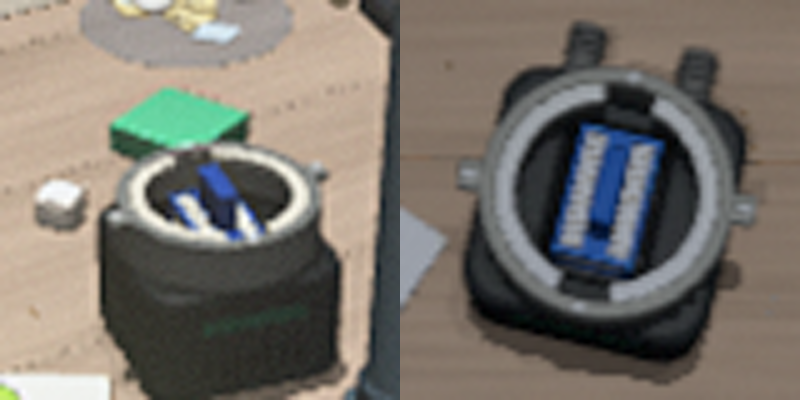

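The cartridge is seated: in the right crop it lies square in the pocket at about (607,198). Its block top is at 91.7 mm, its rib top at 117.7 mm, its yaw is -13° and it has no tilt. Next is the cap.

Call:
apply_moves([
  [-0.023, -0.019, 0.4, 0, 0, 0, -1],
  [0, 0, 0.4, 0, 0, 0, -1],
  [0, 0, 0.3, 0, 0, 0, -1],
  [0, 0, 0, 0, 0, 0, -1],
  [0, 0, 0, 0, 0, 0, -1],
])

```text
time: 14.52
ee_pos: [0.4279, -0.298, 0.1378]
ee_rot: [-0.121, 0.993, -0.001, 0.0]
wrist_force: [-0.1, 0.0, 0.4]
opening: 0.0858
grip_force: 0.0
```

```bash
python3 - <<'E'
from h import *
from bench import ctrl
s=ctrl.read_state();goto(s,[.427,-.2973,.1165],193.9)
E
```

```text
pos [ 0.4279 -0.298   0.1378] az -166.12 shift [0.008 0.01  0.213] turn -0.0001 full rotvec/180 [-0.0004  0.0002 -0.0001] F [-0.1  0.   0.4] open 0.0858 grip 0.0 t 14.53
```

Call:
apply_moves([
  [0.005, 0.005, 0.11, 0, 0, 0, -1],
  [0, 0, 0.1, 0, 0, 0, -1],
  [0, 0, 0, 0, 0, 0, -1],
  [0, 0, 0, 0, 0, 0, 0.2],
  [0, 0, 0, 0, 0, 0, 0.4],
  [0, 0, 0, 0, 0, 0, 1],
  [0, 0, 0, 0, 0, 0, 1],
  [0, 0, 0, 0, 0, 0, 1],
  [0, 0, 0, 0, 0, 0, 1],
])

```text
time: 15.65
ee_pos: [0.4271, -0.2975, 0.116]
ee_rot: [-0.121, 0.993, -0.0, 0.0]
wrist_force: [0.1, -0.7, 2.3]
opening: 0.0147
grip_force: 59.0
```

```bash
python3 - <<'E'
from h import *
from bench import ctrl
s=ctrl.read_state();goto(s,[.427,-.2973,.1165],193.9)
E
```

```text
pos [ 0.4271 -0.2975  0.116 ] az -166.08 shift [ 0.001  0.003 -0.005] turn 0.0001 full rotvec/180 [-0.0003  0.0002  0.0001] F [ 0.1 -0.7  2.3] open 0.0147 grip 59.01050627231598 t 15.65
```

Call:
apply_moves([
  [0, 0, -0.1, 0, 0, 0, 1],
  [0, 0, -0.3, 0, 0, 0, 1],
  [0, 0, -0.4, 0, 0, 0, 1],
  [0, 0, -0.4, 0, 0, 0.049, 1],
  [0, 0, -0.4, 0, 0, 0.049, 1],
  [0, 0, 0, 0, 0, 0.05, 1],
  [0, 0, 0, 0, 0, 0, 1],
])

```text
time: 16.52
ee_pos: [0.4266, -0.297, 0.276]
ee_rot: [0.11, 0.994, 0.0, -0.0]
wrist_force: [0.2, 0.5, -2.4]
opening: 0.0146
grip_force: 58.6
```

```bash
python3 - <<'E'
from h import *
from bench import ctrl
s=ctrl.read_state();goto(s,[.6125,-.0857,.270],167.1)
c=s["ee_pos"]
f=ctrl.grab_frame("top");P=cloud(f)
m=sel(P,c[:2],.09,c[2]-.082,c[2]-.072);q=P[m];print(len(q),q[:,2].mean()-c[2],rect(q[:,:2]),cv2.minEnclosingCircle((q[np.hypot(*(q[:,:2]-c[:2]).T)<.064][:,:2]*1000).astype(np.float32)))
A=np.c_[q[:,:2]-c[:2],np.ones(len(q))];print("tilt",np.linalg.lstsq(A,q[:,2]-c[2],rcond=None)[0])
E
```

```text
pos [ 0.4266 -0.297   0.276 ] az 167.38 shift [-1.353  2.468  0.06 ] turn 0.0016 full rotvec/180 [ 0.     -0.0001  0.0016] F [ 0.2  0.5 -2.4] open 0.0146 grip 58.64430785179138 t 16.52
1301 -0.07744262235293936 (array([ 425.3, -293.6]), array([126.5, 117.5]), 22.1) ((426.3367919921875, -297.3866271972656), 63.68268585205078)
tilt [-0.00376986  0.00110141 -0.07747506]
```

Call:
apply_moves([
  [-0.193, 0.353, 0, 0, 0, 0, 1],
  [-0.193, 0.353, 0, 0, 0, 0, 1],
  [-0.193, 0.353, 0, 0, 0, 0, 1],
  [-0.193, 0.353, 0, 0, 0, 0, 1],
  [-0.193, 0.353, 0, 0, 0, 0, 1],
  [-0.193, 0.353, 0, 0, 0, 0, 1],
  [-0.193, 0.353, 0, 0, 0, 0.0016, 1],
  [0, 0, 0, 0, 0, 0, 1],
  [0, 0, 0, 0, 0, 0, 1],
])

```text
time: 17.7
ee_pos: [0.6123, -0.0859, 0.2746]
ee_rot: [0.113, 0.994, -0.0, -0.001]
wrist_force: [-0.2, -0.3, -2.3]
opening: 0.0146
grip_force: 59.0
```

```bash
python3 - <<'E'
from h import *
from bench import ctrl
s=ctrl.read_state();goto(s,[.6125,-.0857,.240],167.1);print(s["q"])
E
```

```text
pos [ 0.6123 -0.0859  0.2746] az 167.08 shift [-0.003  0.003  0.346] turn -0.0001 full rotvec/180 [-0.0002 -0.0008 -0.0001] F [-0.2 -0.3 -2.3] open 0.0146 grip 59.046900272369385 t 17.7
[-2.41788640e-01  4.77878458e-01  1.59398568e-01  1.25490031e+00
 -6.10874048e-04 -1.62472957e-02]
```

Call:
apply_moves([
  [0, 0, 0.2, 0, 0, 0, 1],
  [0, 0, 0.2, 0, 0, 0, 1],
  [0, 0, 0.11, 0, 0, 0, 1],
  [0, 0, 0, 0, 0, 0, 1],
  [0, 0, 0, 0, 0, 0, 1],
])

```text
time: 18.32
ee_pos: [0.6132, -0.0864, 0.2255]
ee_rot: [0.113, 0.994, -0.0, 0.001]
wrist_force: [-0.1, 0.2, -2.2]
opening: 0.0148
grip_force: 59.0
```

```bash
python3 - <<'E'
from h import *
from bench import ctrl
s=ctrl.read_state();goto(s,[.6125,-.0857,.206],167.1)
E
```

```text
pos [ 0.6132 -0.0864  0.2255] az 166.97 shift [0.009 0.005 0.195] turn -0.0007 full rotvec/180 [-0.      0.0004 -0.0007] F [-0.1  0.2 -2.2] open 0.0148 grip 59.0344512462616 t 18.32
```

Call:
apply_moves([
  [0.005, 0.005, 0.08, 0, 0, 0, 1],
  [0, 0, 0.06, 0, 0, 0, 1],
  [0, 0, 0.05, 0, 0, 0, 1],
  [0, 0, 0, 0, 0, 0, 1],
  [0, 0, 0, 0, 0, 0, 1],
])

```text
time: 18.95
ee_pos: [0.6127, -0.0853, 0.2062]
ee_rot: [0.113, 0.994, -0.0, 0.0]
wrist_force: [-1.4, 1.4, 2.2]
opening: 0.0151
grip_force: 59.6
```

```bash
python3 - <<'E'
from h import *
from bench import ctrl
s=ctrl.read_state();goto(s,[.6125,-.0857,.1965],167.1);print(s["ft_torque"])
E
```

```text
pos [ 0.6127 -0.0853  0.2062] az 167.0 shift [ 0.001 -0.004  0.097] turn -0.0006 full rotvec/180 [-0.      0.0001 -0.0006] F [-1.4  1.4  2.2] open 0.0151 grip 59.61388349533081 t 18.95
[ 0.13490533  0.38412443 -0.006143  ]
```

Call:
apply_moves([
  [0, 0, 0.03, 0, 0, 0, 1],
  [0, 0, 0.03, 0, 0, 0, 1],
  [0, 0, 0.02, 0, 0, 0, 1],
  [0, 0, 0, 0, 0, 0, 1],
  [0, 0, 0, 0, 0, 0, 1],
])

```text
time: 19.58
ee_pos: [0.6128, -0.0853, 0.198]
ee_rot: [0.113, 0.994, -0.0, 0.0]
wrist_force: [-2.5, 0.9, 5.7]
opening: 0.0147
grip_force: 60.0
```

```bash
python3 - <<'E'
from h import *
from bench import ctrl
s=ctrl.read_state();goto(s,[.6125,-.0857,.1965],167.1);print(s["ft_torque"])
E
```

```text
pos [ 0.6128 -0.0853  0.198 ] az 166.99 shift [ 0.002 -0.004  0.015] turn -0.0006 full rotvec/180 [ 0.      0.0002 -0.0006] F [-2.5  0.9  5.7] open 0.0147 grip 60.020692348480225 t 19.57
[0.23785543 0.54843662 0.02271905]
```

Call:
apply_moves([
  [0, 0, 0.01, 0, 0, 0, 1],
  [0, 0, 0.005, 0, 0, 0, 1],
  [0, 0, 0, 0, 0, 0, 1],
])

```text
time: 19.95
ee_pos: [0.6128, -0.0854, 0.1966]
ee_rot: [0.113, 0.994, -0.0, 0.0]
wrist_force: [-2.9, 1.0, 5.5]
opening: 0.0149
grip_force: 60.1
```

```bash
python3 - <<'E'
from h import *
from bench import ctrl
s=ctrl.read_state();goto(s,[.6125,-.0857,.1965],83.1);print(s["ft_torque"])
E
```

```text
pos [ 0.6128 -0.0854  0.1966] az 166.99 shift [ 0.002 -0.004  0.001] turn 0.4661 full rotvec/180 [2.000e-04 2.000e-04 4.661e-01] F [-2.9  1.   5.5] open 0.0149 grip 60.07927715778351 t 19.95
[0.24248211 0.60936697 0.05720094]
```

Call:
apply_moves([
  [0, 0, 0, 0, 0, 0.03, 1],
  [0, 0, 0, 0, 0, 0.04, 1],
  [0, 0, 0, 0, 0, 0.04, 1],
  [0, 0, 0, 0, 0, 0, 1],
])

```text
time: 20.45
ee_pos: [0.614, -0.0857, 0.1972]
ee_rot: [0.283, 0.959, 0.0, 0.002]
wrist_force: [-0.3, 0.5, 6.5]
opening: 0.015
grip_force: 60.3
```

```bash
python3 - <<'E'
from h import *
from bench import ctrl
s=ctrl.read_state();goto(s,[.6125,-.0857,.1965],83.1);print(s["ft_torque"])
E
```

```text
pos [ 0.614  -0.0857  0.1972] az 147.14 shift [ 0.012 -0.008  0.007] turn 0.3558 full rotvec/180 [0.0009 0.0007 0.3558] F [-0.3  0.5  6.5] open 0.015 grip 60.25372624397278 t 20.45
[ 0.10847244  0.1927034  -0.10356879]
```

Call:
apply_moves([
  [0, 0, 0.005, 0, 0, 0.04, 1],
  [0, 0, 0, 0, 0, 0.04, 1],
  [0, 0, 0, 0, 0, 0.04, 1],
  [0, 0, 0, 0, 0, 0.04, 1],
  [0, 0, 0, 0, 0, 0.04, 1],
  [0, 0, 0, 0, 0, 0.04, 1],
  [0, 0, 0, 0, 0, 0.04, 1],
  [0, 0, 0, 0, 0, 0.03, 1],
  [0, 0, 0, 0, 0, 0, 1],
  [0, 0, 0, 0, 0, 0, 1],
])

```text
time: 21.7
ee_pos: [0.6142, -0.0857, 0.1968]
ee_rot: [0.699, 0.716, 0.001, 0.002]
wrist_force: [-0.4, -0.3, 6.3]
opening: 0.0149
grip_force: 60.3
```

```bash
python3 - <<'E'
from h import *
from bench import ctrl
s=ctrl.read_state();goto(s,[.6125,-.0857,.1965],83.1);print(s["ft_torque"])
E
```

```text
pos [ 0.6142 -0.0857  0.1968] az 91.37 shift [ 0.001 -0.017  0.003] turn 0.046 full rotvec/180 [0.0013 0.0002 0.046 ] F [-0.4 -0.3  6.3] open 0.0149 grip 60.30025362968445 t 21.7
[ 0.0457499   0.08092842 -0.05664898]
```

Call:
apply_moves([
  [0, 0, 0, 0, 0, 0.02, 1],
  [0, 0, 0, 0, 0, 0.02, 1],
  [0, 0, 0, 0, 0, 0.01, 1],
  [0, 0, 0, 0, 0, 0, 1],
])

```text
time: 22.2
ee_pos: [0.6136, -0.0855, 0.1968]
ee_rot: [0.752, 0.659, 0.001, 0.001]
wrist_force: [-1.3, 0.4, 7.1]
opening: 0.0148
grip_force: 60.4
```

```bash
python3 - <<'E'
from h import *
from bench import ctrl
s=ctrl.read_state();goto(s,[.6125,-.0857,.1965],83.1);print(s["ft_torque"])
E
```

```text
pos [ 0.6136 -0.0855  0.1968] az 82.47 shift [-0.003 -0.01   0.003] turn -0.0035 full rotvec/180 [ 0.0009  0.0002 -0.0035] F [-1.3  0.4  7.1] open 0.0148 grip 60.41730523109436 t 22.2
[0.11260592 0.36426374 0.51218808]
```

Call:
apply_moves([
  [0, 0, 0.01, 0, 0, 0.01, 1],
  [0, 0, 0.005, 0, 0, 0, 1],
  [0, 0, 0, 0, 0, 0, 1],
])

```text
time: 22.58
ee_pos: [0.6136, -0.0855, 0.1961]
ee_rot: [0.762, 0.648, 0.001, 0.002]
wrist_force: [-3.4, 0.9, 11.7]
opening: 0.015
grip_force: 64.0
```

```bash
python3 - <<'E'
from h import *
from bench import ctrl
s=ctrl.read_state();goto(s,[.6125,-.0857,.1965],83.1);print(s["ft_torque"])
E
```

```text
pos [ 0.6136 -0.0855  0.1961] az 80.79 shift [-0.004 -0.01  -0.004] turn -0.0129 full rotvec/180 [ 0.0011  0.0003 -0.0129] F [-3.4  0.9 11.7] open 0.015 grip 64.0388560295105 t 22.57
[0.07021977 0.70934698 1.13958361]
```

Call:
apply_moves([
  [0, 0, 0.01, 0, 0, 0, 1],
  [0, 0, 0, 0, 0, 0, 1],
  [0, 0, 0, 0, 0, 0, 1],
])

```text
time: 22.95
ee_pos: [0.6136, -0.0855, 0.196]
ee_rot: [0.762, 0.648, 0.001, 0.002]
wrist_force: [-4.2, 1.2, 17.0]
opening: 0.0153
grip_force: 64.6
```

```bash
python3 - <<'E'
from h import *
from bench import ctrl
s=ctrl.read_state();goto(s,[.6125,-.0857,.1965],83.1);print(s["ft_torque"])
fs=[ctrl.grab_frame(n) for n in("scene","top")]
c=np.array([.6123,-.0855])
for f in fs:
    P=cloud(f);d=np.hypot(P[...,0]-c[0],P[...,1]-c[1])
    m=(d>.040)&(d<.060)&(P[...,2]>.1)&(P[...,2]<.135);q=P[m]
    A=np.c_[q[:,:2]-c,np.ones(len(q))];r=np.linalg.lstsq(A,q[:,2],rcond=None)[0]
    print("flange top",len(q),np.median(q[:,2]),"plane",r.round(4))
    m=(d>.066)&(d<.08)&(P[...,2]>.095)&(P[...,2]<.135);q=P[m]-np.r_[c,0]
    for k in q: print(np.round([*(k[:2]*1000),k[2]*1000,np.degrees(np.arctan2(k[1],k[0]))],0).astype(int).tolist(),end=' ')
    print()
k=lambda i:cv2.resize(i[...,::-1],(400,400),interpolation=cv2.INTER_CUBIC)
cv2.imwrite("pics/c3.png",np.hstack([k(fs[0]["color"][125:225,195:295]),k(fs[1]["color"][115:215,210:310])]))
E
```

```text
pos [ 0.6136 -0.0855  0.196 ] az 80.79 shift [-0.004 -0.01  -0.005] turn -0.0128 full rotvec/180 [ 0.0012  0.0003 -0.0128] F [-4.2  1.2 17. ] open 0.0153 grip 64.63080525398254 t 22.95
[0.18166038 1.15622948 1.15153137]
flange top 325 0.11837032835424222 plane [ 0.0182 -0.0258  0.1181]
[67, -7, 113, -6] [17, 71, 115, 77] [13, 69, 116, 79] [15, 65, 114, 77] [8, 66, 118, 83] [14, 72, 113, 79] [10, 71, 115, 82] [9, 68, 115, 82] [7, 66, 115, 84] [1, 66, 118, 89] [17, 71, 108, 77] [4, 75, 116, 87] [1, 73, 117, 89] [1, 70, 116, 89] [-1, 67, 116, 91] [13, 73, 108, 80] [9, 72, 109, 83] [1, 73, 113, 89] [3, 68, 111, 87] [8, 73, 106, 84] [-2, 75, 112, 91] [3, 68, 107, 87] [-32, 58, 104, 119] [-63, 22, 105, 161] 
flange top 8 0.11992929332084268 plane [0.231  1.8637 0.2289]
[-3, -68, 114, -92] [-3, -71, 115, -92] [-2, -73, 113, -92] [-6, -68, 118, -95] [-6, -70, 118, -95] [-6, -73, 121, -95] [-5, -76, 115, -94] [-8, -65, 117, -97] [-8, -68, 114, -96] [-8, -71, 115, -96] [-9, -73, 120, -97] [-10, -66, 114, -99] [-11, -68, 116, -99] [-11, -70, 118, -99] [-11, -73, 118, -98] [-13, -66, 114, -101] [-13, -68, 117, -101] [-13, -71, 116, -100] [-13, -73, 117, -100] [-15, -66, 114, -103] [-15, -68, 115, -103] [-16, -70, 117, -102] [-15, -73, 114, -102]
```

View pics/c3.png

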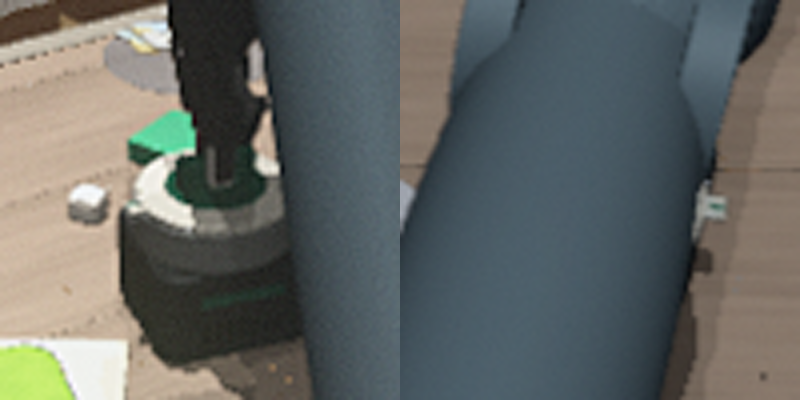

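The top view shows the cap's right ear at about (715,207). Its azimuth is -97.5° where the collar ear should be at -96.8°, so the cap is turned home. I check the flange for tilt against the rim as first seen.

```bash
python3 - <<'E'
from h import *
from bench import ctrl
c=np.array([.6123,-.0855])
def fit(Ps,r0,r1,z0,z1):
    q=np.concatenate([P[(lambda d:(d>r0)&(d<r1)&(P[...,2]>z0)&(P[...,2]<z1))(np.hypot(P[...,0]-c[0],P[...,1]-c[1]))] for P in Ps])
    for _ in range(4):
        A=np.c_[q[:,:2]-c,np.ones(len(q))];r=np.linalg.lstsq(A,q[:,2],rcond=None)[0];e=q[:,2]-A@r;q=q[abs(e)<2*e.std()+1e-6]
    return r.round(4),len(q),e.std().round(4)
print("rim0 scene",fit([cloud(dict(np.load("f_scene.npz")))],.056,.063,.1,.12))
print("rim0 top",fit([cloud(dict(np.load("f_top.npz")))],.056,.063,.1,.12))
Ps=[cloud(ctrl.grab_frame("scene")) for _ in range(6)]
print("flange now",fit(Ps,.040,.059,.11,.13))
s=ctrl.read_state();print(s["wrist_force"],s["ft_torque"],s["ee_pos"])
E
```

```text
rim0 scene (array([ 0.003 , -0.0045,  0.1093]), 194, np.float64(0.0031))
rim0 top (array([-0.0024, -0.0015,  0.1101]), 360, np.float64(0.0014))
flange now (array([-0.0261,  0.0067,  0.1188]), 1354, np.float64(0.0014))
[-5.81253788  1.88713551 16.28971574] [0.18592163 1.19556758 1.16867664] [ 0.61359834 -0.0854995   0.19606275]
```

Call:
apply_moves([
  [0, 0, 0, 0.002, 0, 0, 1],
  [0, 0, 0.005, 0, 0, 0, 1],
  [0, 0, 0, 0, 0, 0, 1],
])

```text
time: 23.72
ee_pos: [0.6139, -0.0856, 0.1961]
ee_rot: [0.762, 0.648, -0.001, -0.0]
wrist_force: [-5.4, 0.3, 17.8]
opening: 0.0149
grip_force: 64.7
```

```bash
python3 - <<'E'
from h import *
from bench import ctrl
s=ctrl.read_state();goto(s,[.6125,-.0857,.1965],83.1);print(s["ft_torque"])
E
```

```text
pos [ 0.6139 -0.0856  0.1961] az 80.79 shift [-0.004 -0.014 -0.004] turn -0.0128 full rotvec/180 [-0.0004  0.0003 -0.0128] F [-5.4  0.3 17.8] open 0.0149 grip 64.70641851425171 t 23.73
[0.08586497 1.0341054  1.15188194]
```

Call:
apply_moves([
  [0, -0.01, 0.005, 0.002, 0, 0, 1],
  [0, 0, 0.005, 0, 0, 0, 1],
  [0, 0, 0, 0, 0, 0, 1],
  [0, 0, 0, 0, 0, 0, 1],
])

```text
time: 24.22
ee_pos: [0.6141, -0.0856, 0.196]
ee_rot: [0.762, 0.648, -0.002, -0.001]
wrist_force: [-4.4, 1.0, 19.6]
opening: 0.0147
grip_force: 65.1
```

```bash
python3 - <<'E'
from h import *
from bench import ctrl
s=ctrl.read_state();goto(s,[.6125,-.0857,.1965],83.1);print(s["ft_torque"])
c=np.array([.6123,-.0855])
f=ctrl.grab_frame("top");P=cloud(f);d=np.hypot(P[...,0]-c[0],P[...,1]-c[1])
q=P[(d>.066)&(d<.08)&(P[...,2]>.095)&(P[...,2]<.135)]-np.r_[c,0];print("ear",q.mean(0),np.degrees(np.arctan2(*q.mean(0)[1::-1])))
for t in("clip","old_cartridge","stapler"):
    print(t,[(np.round(x["centre"],1),round(x["score"],2)) for x in ctrl.mark_of(t,"top")[:1]])
E
```

```text
pos [ 0.6141 -0.0856  0.196 ] az 80.79 shift [-0.004 -0.016 -0.004] turn -0.0128 full rotvec/180 [-0.0014  0.0003 -0.0128] F [-4.4  1.  19.6] open 0.0147 grip 65.05351066589355 t 24.23
[0.08121897 0.60379877 1.15936475]
ear [-0.00950257 -0.06987927  0.11600329] -97.74389402019935
clip []
old_cartridge [(array([129.9, 241.6]), 0.89)]
stapler [(array([361. , 148.6]), 0.98)]
```

```bash
python3 -c "
from bench import ctrl
s=ctrl.read_state();print(s['ee_pos'],s['wrist_force'],s['grip_force'],s['time'])
print(ctrl.sign_off())"
```

```text
[ 0.61413187 -0.08559504  0.19601732] [-3.78714039  1.52827128 20.4442881 ] 65.05249500274658 24.425
the job is handed in; nothing more can be done
None
```

The white cartridge is seated square in the pocket, and the cap is turned clockwise to its stop and held flush on the rim with about 20 N; I signed off at 24.4 s still gripping it (the arm hid the red clip in the last view, so I could not recheck that it stayed put).

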